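# Slide the brass plate out over the edge of the assembly board

## Task

The rectangular brass plate lies flat on the raised wooden board and cannot be picked up from there by a gloved hand. Slide it, without lifting it off the board, towards the long edge of the board that faces away from the robot, until it sticks out about 25 mm over that edge with its side square to it, and leave it lying flat there. Leave the round brass disc beside it alone.

Things in the scene. Friction and masses are not known exactly. Their poses are not given: they have to be found in the camera images.
- plate: plain rectangular sheet of brass, 100 mm (its x) by 90 mm (its y), 4 mm thick, about 0.3 kg, lying loose and flat on the board. Origin: centre of its underside; z up. Its x axis points roughly to the far edge of the board, within about 15 degrees at the start. It is too wide to grip across; it slides when pushed at its near 90 mm side or dragged by pressing on it.
- disc: round brass disc, 84 mm in diameter, 4 mm thick, lying loose on the board to the left or right of the plate, centres 140 mm or more apart. A bystander, to be left where it is. Origin: centre of its underside.
- board: raised wooden board, a plain block fixed to the bench, 240 mm (its x) by 340 mm (its y), 45 mm high: its flat top, on which plate and disc lie, is 45 mm above the bench. Origin: centre of its underside; x points away from the robot to the far long edge, y along that edge, z up.
- board_edge (a point): middle of the far long top edge of the board (the edge over which the plate must stick out), 120 mm in x from the board's centre and at the height of its top; axes as the board's: x points out over the edge, y along it. Beyond it there is free space down to the bench.
Things that resemble listed ones, but are neither listed nor needed, are in the scene too. Leave any green or purple look-alike of the plate alone.

How it is judged:
By the outcome, as a careful person would: the job done as asked, in the order asked, and still so for the second after the job is handed in, with the robot touching nothing.
It also fails if it takes over 32 s, if anything falls off the work surface, if the arm or the gripper's body presses on something with over 40 N, if the wrist force passes 120 N, or if a joint passes its speed limit or range.

## Robot

A 7-joint arm with a two-finger parallel gripper is mounted at the origin on the work surface. World frame = base frame: x ahead of the robot, y to its left, z up, the work surface at z = 0. Lengths are in m, angles in rad, forces in N, time in s.
With the tool pointing down it reaches from about 0.4 to 0.875 m from the base axis. Payload 19.3 kg.
Tool frame: the origin (TCP) lies midway between the tips of the shut fingers; the grasp point (between the pads) lies 19 mm behind it; z points along the fingers, y is the line along which they close (so a half turn about z gives the same grasp; the last joint's range is limited). The gripper opens to 85 mm and grips with 20 to 120 N. Pads are 22 mm wide; open, the fingers measure 114 mm over their backs; the gripper's body (76 mm by 85 mm) begins 54 mm behind the grasp point. The pads swing forward as they close: fully open they stand 13 mm farther back than shut.
Start: joints at [1.146, 0.521, -0.036, 1.599, 0.021, 1.021, -0.113], TCP at [0.217, -0.586, 0.191] pointing down, gripper open.
Joint ranges: [-2.91, 2.91], [-0.3, 2.13], [-1.5, 1.42], [0.17, 2.43], [-1.26, 4.41], [0.16, 1.93], [-2.52, 2.52]. Speed limits (rad/s): [1.89, 1.89, 2.39, 2.39, 3.01, 3.01, 3.01].

## Interface

Orientations are given as [roll, pitch, yaw] about the fixed x, y, z axes, in that order (R = Rz(yaw) Ry(pitch) Rx(roll)).
In Python, from workcell import * gives the robot as it stands. The module is installed in compiled form; this text tells all that it offers.
- The arm moves only by the tool play_rows, never from a script. Its argument "deltas" is a list of rows, each a list of 7 numbers: the shift along the tool's x, y, z in units of 500 mm (1.0 is 500 mm), then the turn, a rotation vector about the tool's x, y, z in units of 120 degrees (1.0 is 120 degrees), then the closure, from 0 (fully open) to 1 (shut). A call has 1 to 10 rows; each row is the pose to reach, as a shift and turn from the pose commanded when the call began, along the tool's axes at that moment; what a row does not reach only later rows make up. A row lasts 1/10 s, in which the tool goes at most 50 mm and 8.59 degrees, less where a joint would pass 70% of its speed; a pose out of reach is approached as far as the arm can. A call with a number of a shift or a turn outside -1 to 1 is refused whole. A call with a gripper value outside its range is refused whole. The fingers move at their own pace and stop on an object; "newtons" is the grip in N (left out, the last holds). Time passes only in rows, so rows that repeat a pose let the fingers close. It gives the time, the measured TCP pose, the force, the opening and the grip force at its end, in the units of the state.
- observe(): the state, without advancing time (a new reading comes with each control period).
- grab_frame(name): name is "scene" or "top" or "wrist"; returns the picture (384x512x3 uint8, red, green, blue); there is no depth.
- get_calibration(name): a dict with "fovy" (degrees; the focal length in pixels is half the picture's height over the tangent of half this angle, whatever the lens; pixels are square), "cx", "cy" (the principal point, pixels), "xyz" and "rotation" of the camera in the world. Camera axes: x right, y down, z forward; pixel columns grow to the right and rows downward; lengths in m; the calibration is good to about 2 mm. A picture is of the moment at which its call begins: read the wrist's pose just before it. get_calibration takes no time and is no camera call; for the wrist camera it gives the pose at the moment of the call.
- job_done(): hands the job in; it is judged then, once.
The state is a dict: "clock": time; "qpos": joint angles; "qd": joint speeds; "joint_efforts": joint torques, N m; "position": TCP position; "tool_rot": TCP orientation; "force": force on the tool from outside, world axes, zero at the start; "moment": the same for the moment, N m; "grip_width": finger opening in m; "finger_force": force on a finger pad.
Only numpy, scipy, OpenCV 4.12 (cv2) and the standard library are available. Lean on these libraries where they do the work, as an engineer would, in place of code of your own. Each camera call takes 0.05 s, during which the arm holds its last target. There are 200 camera calls.

## Working session

There is one attempt and no reset: what is moved stays moved. The work goes in short steps, Python scripts to look and compute and a tool call to move; the robot and the scene stay as the last step left them, time stands still between calls to the robot, and variables do not carry over. Pictures are saved under pics/ and viewed, at most 10 in all, crops included, and the job is handed in when it is done.

Besides the shell and the picture viewer there is one more tool, called after "Emit:" by a JSON object that holds its "method" and its "body". play_rows: Moves the arm, as the interface text tells. Its arguments: {"type":"object","properties":{"deltas":{"type":"array"},"newtons":{"type":"number"}},"required":["deltas"]}

```bash
mkdir -p pics; python3 - <<'E'
from workcell import *
import cv2
for n in ("scene","top"):
    f=grab_frame(n); cv2.imwrite(f"pics/{n}0.png",f[:,:,::-1]); print(n,get_calibration(n))
s=observe(); print(s)
E
```

```text
scene {'fovy': 53.86460763291264, 'cx': 253.34513214205424, 'cy': 192.35651328780295, 'xyz': array([ 1.25664579, -0.48350468,  0.69110027]), 'rotation': array([-2.20767294, -0.01723953,  0.93062033])}
top {'fovy': 48.9938079096979, 'cx': 250.14700972266908, 'cy': 194.6215716092848, 'xyz': array([0.53622664, 0.01134818, 1.20983586]), 'rotation': array([-3.07546311,  0.01972779, -1.58514356])}
{'clock': 0.1, 'qpos': array([ 1.14579444,  0.52193194, -0.03630097,  1.59992906,  0.02122712,
        1.02112658, -0.11283492]), 'qd': array([ 0.00031444, -0.00323782, -0.00013269, -0.00239949, -0.00054151,
       -0.0015519 , -0.0009826 ]), 'joint_efforts': array([ 2.89229793e-03, -9.28503227e+01,  1.98351145e+00, -3.70538664e+01,
        1.81336014e-02,  5.40689725e-03,  7.78184403e-05]), 'position': array([ 0.21695317, -0.58577674,  0.19090548]), 'tool_rot': array([-3.14058875e+00,  1.07371435e-04,  3.54746883e-01]), 'force': array([0.95875848, 1.28787161, 0.07807273]), 'moment': array([-0.00556726,  0.01169774, -0.00790075]), 'finger_force': 0.0, 'grip_width': 0.08533455241746223}
```

View pics/top0.png

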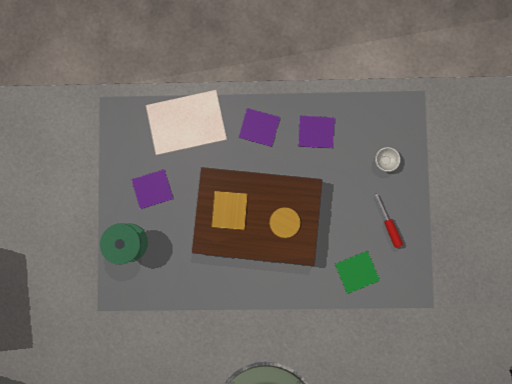

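View pics/scene0.png

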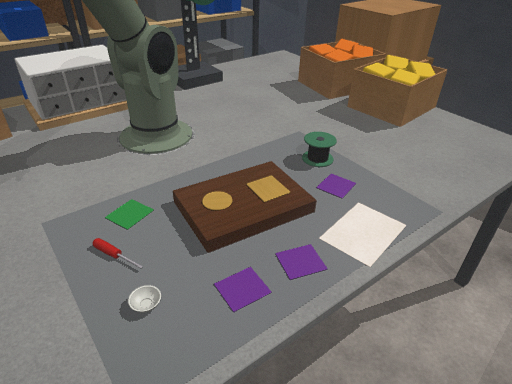

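The top picture shows the brass plate at (230,211), the disc at (285,222) and the board spanning about (200,168) to (320,265). Possible mix-ups are the purple squares at (260,127), (317,132) and (153,189), the green one at (357,272), and the round disc. By the description the plate is the square brass sheet on the board at (230,211). I'll check it in a close crop.

```bash
python3 - <<'E'
import cv2
a=cv2.imread("pics/top0.png")[155:275,180:340]
cv2.imwrite("pics/crop0.png",cv2.resize(a,None,fx=5,fy=5,interpolation=cv2.INTER_CUBIC))
E
```

```text
(no output)
```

View pics/crop0.png

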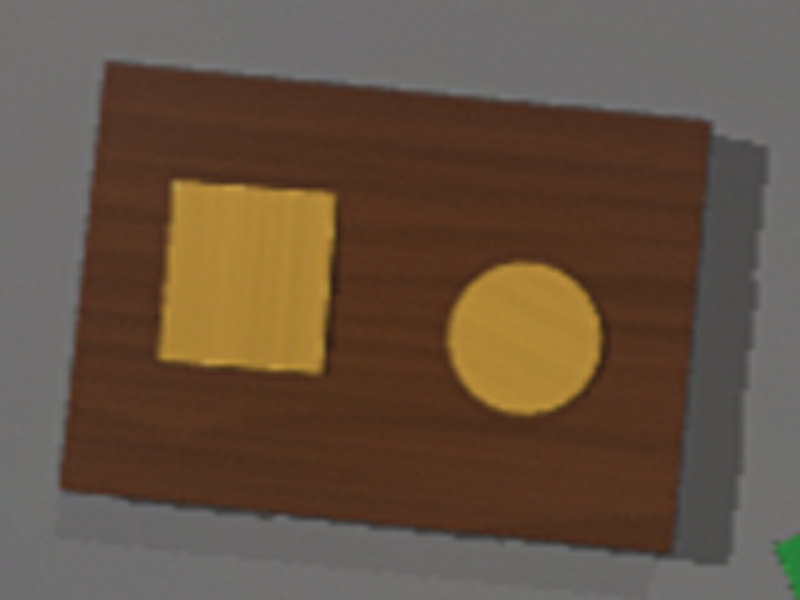

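```bash
cat >h.py <<'E'
import numpy as np
from scipy.spatial.transform import Rotation as R
def ray(c,p,z,H=384):
    p=np.atleast_2d(p).astype(float); f=H/2/np.tan(np.radians(c["fovy"])/2)
    d=np.c_[(p[:,0]-c["cx"])/f,(p[:,1]-c["cy"])/f,np.ones(len(p))]
    d=R.from_euler("xyz",c["rotation"]).apply(d); o=np.array(c["xyz"])
    return (o+d*((z-o[2])/d[:,2])[:,None])
def crop(p,x0,y0,s): return (np.array(p,float)+.5)/s-.5+[x0,y0]
def rect(P,name):
    P=P[:,:2]; e=np.roll(P,-1,0)-P
    print(name,"c",P.mean(0).round(4),"sides",np.linalg.norm(e,axis=1).round(4),"ang",np.degrees(np.arctan2(e[:,1],e[:,0])).round(1)); print(P.round(4).tolist())
E
python3 - <<'E'
from workcell import *
from h import *
c=get_calibration("top")
rect(ray(c,crop([(107,62),(711,122),(674,552),(62,490)],180,155,5),.045),"board")
rect(ray(c,crop([(172,181),(335,192),(324,374),(158,360)],180,155,5),.049),"plate")
print(ray(c,crop([(525,338)],180,155,5),.049))
s=observe();T=R.from_euler("xyz",s["tool_rot"]);print(T.as_matrix().round(3))
E
```

```text
board c [0.5554 0.0149] sides [0.3373 0.2371 0.3374 0.2383] ang [-96.7 173.7  83.5  -6.4]
[[0.6931, 0.1692], [0.6539, -0.1658], [0.4182, -0.1396], [0.4562, 0.1956]]
plate c [0.5721 0.092 ] sides [0.0905 0.1004 0.0918 0.0991] ang [-94.8 175.8  84.4  -5. ]
[[0.6256, 0.1331], [0.6181, 0.0429], [0.5179, 0.0503], [0.5269, 0.1416]]
[[ 0.53609366 -0.06035133  0.049     ]]
[[ 0.938  0.347 -0.   ]
 [ 0.347 -0.938  0.001]
 [-0.    -0.001 -1.   ]]
```

Sizes agree to about 1%: board 337×238 mm, plate 91×100 mm. The board's yaw is about -6.5° and the plate's about -5°. I'll push with both fingertips, part open, on the near 90 mm side, which also squares the plate.

```bash
cat >>h.py <<'E'
B=np.array([.5554,.0149]); YAW=np.radians(-6.5); BR=np.array([[np.cos(YAW),-np.sin(YAW)],[np.sin(YAW),np.cos(YAW)]])
def w(bx,by,z): return np.r_[B+BR@[bx,by],z]
def b(p): return BR.T@(np.array(p)[:2]-B)
def row(s,p,yaw=YAW):
    T=R.from_euler("xyz",s["tool_rot"]); G=R.from_euler("xyz",[np.pi,0,yaw])
    return np.r_[T.inv().apply(np.array(p)-s["position"])/.5,(T.inv()*G).as_rotvec()/np.radians(120)].round(4).tolist()
E
python3 - <<'E'
from workcell import *
from h import *
s=observe()
print(w(-.08,.0785,.19))
print(row(s,[.44,-.3,.19],.1)); print(row(s,w(-.08,.0785,.15)))
E
```

```text
[0.4848007  0.10195165 0.19      ]
[0.6168, -0.381, 0.0021, -0.0005, 0.0001, 0.1216]
[0.9801, -1.1037, 0.0828, -0.0005, 0.0002, 0.2235]
```

Emit:
{"method": "play_rows", "body": {"deltas": [[0.06,-0.04,0,0,0,0.01,0.4],[0.14,-0.09,0,0,0,0.03,0.4],[0.22,-0.14,0,0,0,0.05,0.4],[0.3,-0.19,0,0,0,0.07,0.4],[0.38,-0.24,0,0,0,0.09,0.4],[0.46,-0.29,0,0,0,0.11,0.4],[0.54,-0.34,0,0,0,0.12,0.4],[0.61,-0.38,0,0,0,0.12,0.4],[0.65,-0.46,0,0,0,0.12,0.4],[0.69,-0.54,0,0,0,0.12,0.4]]}}

```text
clock: 1.1
position: [0.447, -0.2112, 0.191]
tool_rot: [-3.141, 0.0, 0.104]
force: [0.5, -0.0, -0.2]
grip_width: 0.0513
finger_force: 0.0
```

```bash
python3 - <<'E'
from workcell import *
from h import *
s=observe(); print(s["qpos"].round(3),s["grip_width"],s["position"])
print(row(s,w(-.08,.0785,.13)))
E
```

```text
[ 0.408  0.317 -0.108  1.933  0.043  0.894 -1.188] 0.051316181962624545 [ 0.44698333 -0.21123265  0.19102467]
[0.1401, -0.6151, 0.1222, -0.0001, 0.0002, 0.1036]
```

Emit:
{"method": "play_rows", "body": {"deltas": [[0.02,-0.08,0,0,0,0.01,0.4],[0.04,-0.16,0,0,0,0.03,0.4],[0.06,-0.24,0,0,0,0.05,0.4],[0.08,-0.32,0,0,0,0.07,0.4],[0.1,-0.4,0,0,0,0.08,0.4],[0.12,-0.48,0.02,0,0,0.1,0.4],[0.13,-0.54,0.06,0,0,0.1,0.4],[0.13,-0.57,0.1,0,0,0.1,0.4],[0.13,-0.58,0.12,0,0,0.1,0.4],[0.13,-0.58,0.12,0,0,0.1,0.4]]}}

```text
clock: 2.1
position: [0.4807, 0.082, 0.1304]
tool_rot: [3.141, 0.002, -0.105]
force: [0.2, -0.7, 0.3]
grip_width: 0.051
finger_force: 0.0
```

```bash
python3 - <<'E'
from workcell import *
from h import *
import cv2
s=observe(); print(s["qpos"].round(3),s["grip_width"],s["position"],s["tool_rot"],b(s["position"]))
print(row(s,w(-.08,.0785,.06)))
cv2.imwrite("pics/w1.png",grab_frame("wrist")[:,:,::-1])
E
```

```text
[-0.14   0.396 -0.191  2.006  0.107  0.751 -2.072] 0.051002469220043214 [0.48072228 0.08202214 0.13035908] [ 3.14077497e+00  2.24873745e-03 -1.05175834e-01] [-0.08179612  0.05823691]
[0.0042, -0.0406, 0.1407, 0.0004, 0.0011, 0.0039]
```

View pics/w1.png

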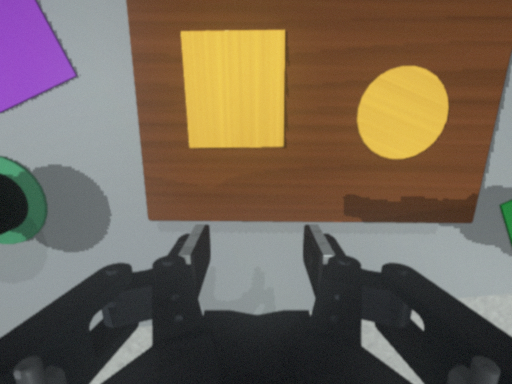

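The wrist view shows the plate with corners at about (181,31), (285,29), (285,147) and (189,148), the disc at (403,112), and the board's near corners at (149,220) and (475,222). I'll cross-check these against the top camera.

```bash
python3 - <<'E'
from workcell import *
from h import *
c=get_calibration("wrist")
P=ray(c,[(181,31),(285,29),(285,147),(189,148)],.049); rect(P,"plate"); print([b(p).round(4).tolist() for p in P])
P=ray(c,[(149,219),(475,221)],.045); print(P,[b(p).round(4).tolist() for p in P], np.linalg.norm(P[0]-P[1]))
E
```

```text
plate c [0.5701 0.0914] sides [0.0894 0.1007 0.0916 0.1   ] ang [-95.1 175.5  84.5  -5.7]
[[0.624, 0.1314], [0.6161, 0.0424], [0.5157, 0.0503], [0.5245, 0.1415]]
[[0.055, 0.1236], [0.0572, 0.0342], [-0.0434, 0.0307], [-0.0451, 0.1223]]
[[ 0.45617663  0.19611312  0.045     ]
 [ 0.4182525  -0.140547    0.045     ]] [[-0.1191, 0.1688], [-0.1187, -0.17]] 0.3387894202284397
```

Emit:
{"method": "play_rows", "body": {"deltas": [[0,-0.02,0,0,0,0.004,0.4],[0,-0.04,0.03,0,0,0.004,0.4],[0,-0.04,0.07,0,0,0.004,0.4],[0,-0.04,0.1,0,0,0.004,0.4],[0,-0.04,0.12,0,0,0.004,0.4],[0,-0.04,0.13,0,0,0.004,0.4],[0,-0.04,0.14,0,0,0.004,0.4],[0,-0.04,0.14,0,0,0.004,0.4]]}}

```text
clock: 2.95
position: [0.4838, 0.1019, 0.0614]
tool_rot: [3.142, -0.0, -0.115]
force: [-0.1, 0.2, 0.1]
grip_width: 0.0513
finger_force: 0.0
```

Emit:
{"method": "play_rows", "body": {"deltas": [[0,0,0.012,0,0,0,0.4],[0,0,0.02,0,0,0,0.4],[0,0,0.024,0,0,0,0.4],[0,0,0.028,0,0,0,0.4],[0,0,0.028,0,0,0,0.4]]}}

```text
clock: 3.45
position: [0.4836, 0.102, 0.0472]
tool_rot: [3.142, 0.0, -0.114]
force: [-0.2, -0.0, 0.5]
grip_width: 0.0512
finger_force: 0.0
```

Emit:
{"method": "play_rows", "body": {"deltas": [[0,0,0.002,0,0,0,0.4],[0,0,0.004,0,0,0,0.4],[0,0,0.004,0,0,0,0.4]]}}

```text
clock: 3.75
position: [0.4836, 0.102, 0.0454]
tool_rot: [-3.142, 0.0, -0.114]
force: [-0.2, 0.2, -0.7]
grip_width: 0.0516
finger_force: 0.0
```

Emit:
{"method": "play_rows", "body": {"deltas": [[0,0,0.002,0,0,0,0.4],[0,0,0.004,0,0,0,0.4],[0,0,0.004,0,0,0,0.4]]}}

```text
clock: 4.05
position: [0.4836, 0.102, 0.0433]
tool_rot: [3.142, 0.0, -0.114]
force: [0.1, 0.4, 0.4]
grip_width: 0.0515
finger_force: 0.0
```

Emit:
{"method": "play_rows", "body": {"deltas": [[0,0,0.002,0,0,0,0.4],[0,0,0.003,0,0,0,0.4],[0,0,0.003,0,0,0,0.4]]}}

```text
clock: 4.35
position: [0.4836, 0.102, 0.0418]
tool_rot: [3.142, 0.0, -0.114]
force: [0.1, 0.0, -0.9]
grip_width: 0.0513
finger_force: 0.0
```

Emit:
{"method": "play_rows", "body": {"deltas": [[0,0,0.002,0,0,0,0.4],[0,0,0.002,0,0,0,0.4]]}}

```text
clock: 4.55
position: [0.4836, 0.102, 0.0408]
tool_rot: [3.142, 0.0, -0.114]
force: [-0.0, 0.1, 0.0]
grip_width: 0.0516
finger_force: 0.0
```

Emit:
{"method": "play_rows", "body": {"deltas": [[0,0,0.002,0,0,0,0.4],[0,0,0.002,0,0,0,0.4]]}}

```text
clock: 4.75
position: [0.4836, 0.102, 0.0398]
tool_rot: [3.142, 0.0, -0.114]
force: [-0.3, -0.2, -0.1]
grip_width: 0.0513
finger_force: 0.0
```

Emit:
{"method": "play_rows", "body": {"deltas": [[0,0,0.002,0,0,0,0.4],[0,0,0.002,0,0,0,0.4]]}}

```text
clock: 4.95
position: [0.4836, 0.102, 0.0388]
tool_rot: [3.142, 0.0, -0.114]
force: [-0.0, -0.4, -0.5]
grip_width: 0.051
finger_force: 0.0
```

Emit:
{"method": "play_rows", "body": {"deltas": [[0,0,0.002,0,0,0,0.4],[0,0,0.002,0,0,0,0.4]]}}

```text
clock: 5.15
position: [0.4836, 0.102, 0.0378]
tool_rot: [3.142, 0.0, -0.114]
force: [0.5, 1.3, -0.4]
grip_width: 0.051
finger_force: 0.0
```

Emit:
{"method": "play_rows", "body": {"deltas": [[0,0,0.002,0,0,0,0.4],[0,0,0.002,0,0,0,0.4]]}}

```text
clock: 5.35
position: [0.4836, 0.102, 0.0368]
tool_rot: [3.142, 0.0, -0.114]
force: [0.1, -0.3, -0.1]
grip_width: 0.0511
finger_force: 0.0
```

```bash
python3 - <<'E'
from workcell import *
import cv2
f=grab_frame("wrist")[:,:,::-1]
print(observe()["force"])
cv2.imwrite("pics/w2.png",cv2.resize(f[:300,110:420],None,fx=2,fy=2))
E
```

```text
[ 0.44551088 -0.74184728 -0.56479601]
```

View pics/w2.png

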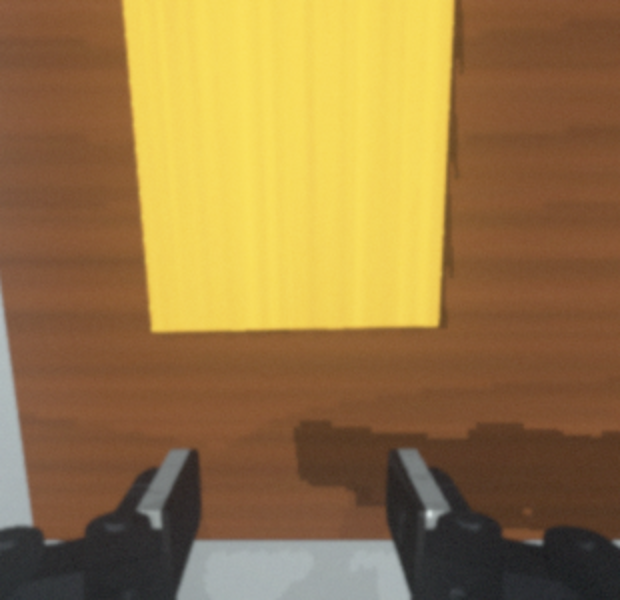

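The crop shows the plate's near side, (150,331) to (440,326), centred ahead of the two fingertips, with no contact yet. I'll keep lowering.

Emit:
{"method": "play_rows", "body": {"deltas": [[0,0,0.002,0,0,0,0.4],[0,0,0.002,0,0,0,0.4]]}}

```text
clock: 5.6
position: [0.4836, 0.102, 0.0358]
tool_rot: [3.142, 0.0, -0.114]
force: [0.5, -0.5, 0.3]
grip_width: 0.0511
finger_force: 0.0
```

Emit:
{"method": "play_rows", "body": {"deltas": [[0,0,0.002,0,0,0,0.4],[0,0,0.002,0,0,0,0.4]]}}

```text
clock: 5.8
position: [0.4836, 0.102, 0.0348]
tool_rot: [3.142, 0.0, -0.114]
force: [0.1, 0.6, 0.1]
grip_width: 0.0514
finger_force: 0.0
```

Emit:
{"method": "play_rows", "body": {"deltas": [[0,0,0.002,0,0,0,0.4],[0,0,0.002,0,0,0,0.4]]}}

```text
clock: 6.0
position: [0.4836, 0.102, 0.0338]
tool_rot: [3.142, 0.0, -0.114]
force: [-0.1, -0.3, -0.4]
grip_width: 0.0511
finger_force: 0.0
```

Emit:
{"method": "play_rows", "body": {"deltas": [[0,0,0.002,0,0,0,0.4],[0,0,0.002,0,0,0,0.4]]}}

```text
clock: 6.2
position: [0.4836, 0.102, 0.0328]
tool_rot: [3.142, 0.0, -0.114]
force: [0.5, -0.0, 0.1]
grip_width: 0.0513
finger_force: 0.0
```

Emit:
{"method": "play_rows", "body": {"deltas": [[0,0,0.002,0,0,0,0.4],[0,0,0.002,0,0,0,0.4]]}}

```text
clock: 6.4
position: [0.4836, 0.102, 0.0318]
tool_rot: [3.142, 0.0, -0.114]
force: [-0.3, 0.1, -0.1]
grip_width: 0.0513
finger_force: 0.0
```

```bash
python3 - <<'E'
from workcell import *
import cv2
f=grab_frame("scene")[:,:,::-1]
cv2.imwrite("pics/s2.png",cv2.resize(f[110:260,160:340],None,fx=4,fy=4,interpolation=cv2.INTER_CUBIC))
E
```

```text
(no output)
```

View pics/s2.png

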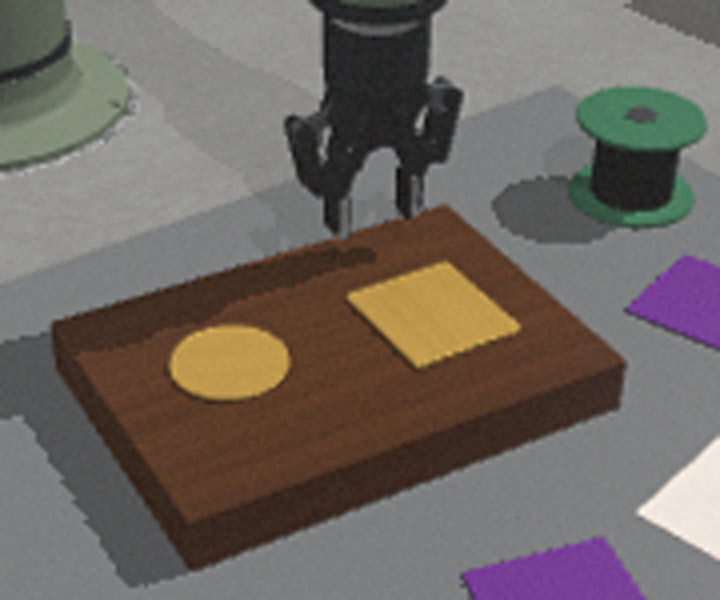

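```bash
python3 - <<'E'
from workcell import *
from h import *
def proj(c,P):
    f=192/np.tan(np.radians(c["fovy"])/2); q=R.from_euler("xyz",c["rotation"]).inv().apply(np.array(P)-c["xyz"])
    return q[:,:2]/q[:,2:]*f+[c["cx"],c["cy"]]
s=observe(); p=s["position"]; bb=b(p); print(bb)
c=get_calibration("scene"); cw=get_calibration("wrist")
for z in (.032,.045,.055,.065,.075):
  P=[w(bb[0]+dx,bb[1]+dy,z) for dy in(-.03,.03) for dx in(-.011,.011)]
  print(z,((proj(c,P)-[160,110])*4).round(0).tolist(),((proj(cw,P)-[110,0])*2).round().tolist())
P=[w(-.12,-.17,.045),w(-.12,.17,.045),w(.12,-.17,.045)]
print(((proj(c,P)-[160,110])*4).round(0).tolist())
print(cw)
E
```

```text
[-0.08119112  0.07839664]
0.032 [[328.0, 273.0], [342.0, 287.0], [395.0, 252.0], [409.0, 266.0]] [[377.0, 456.0], [380.0, 397.0], [208.0, 456.0], [206.0, 397.0]]
0.045 [[328.0, 259.0], [342.0, 273.0], [395.0, 238.0], [410.0, 252.0]] [[383.0, 471.0], [386.0, 408.0], [203.0, 471.0], [200.0, 408.0]]
0.055 [[328.0, 248.0], [342.0, 262.0], [395.0, 227.0], [410.0, 241.0]] [[388.0, 485.0], [391.0, 418.0], [198.0, 485.0], [194.0, 418.0]]
0.065 [[328.0, 237.0], [342.0, 251.0], [396.0, 216.0], [411.0, 230.0]] [[394.0, 499.0], [397.0, 429.0], [192.0, 499.0], [188.0, 429.0]]
0.075 [[328.0, 226.0], [342.0, 240.0], [396.0, 205.0], [411.0, 219.0]] [[400.0, 516.0], [404.0, 442.0], [186.0, 516.0], [181.0, 442.0]]
[[43.0, 321.0], [443.0, 202.0], [182.0, 524.0]]
{'fovy': 69.78575016891169, 'cx': 256.28337485115384, 'cy': 190.8750347311967, 'xyz': array([0.5482158 , 0.09456828, 0.21397826]), 'rotation': array([ 2.88000439e+00,  8.10702275e-04, -1.68454639e+00])}
```

The scene and wrist views agree that the fingertips still stand well above the board, about 25–30 mm. That is more setback than the text says. I'll lower further, partly coarse and then fine.

Emit:
{"method": "play_rows", "body": {"deltas": [[0,0,0.004,0,0,0,0.4],[0,0,0.01,0,0,0,0.4],[0,0,0.016,0,0,0,0.4],[0,0,0.02,0,0,0,0.4],[0,0,0.02,0,0,0,0.4]]}}

```text
clock: 6.95
position: [0.4835, 0.102, 0.0216]
tool_rot: [3.141, 0.0, -0.114]
force: [0.8, -0.2, 0.2]
grip_width: 0.0516
finger_force: 0.0
```

```bash
python3 - <<'E'
from workcell import *
import cv2
s=observe();print(s["position"],s["force"],s["qpos"].round(3))
f=grab_frame("scene")[:,:,::-1]; g=grab_frame("wrist")[:,:,::-1]
a=cv2.resize(f[140:200,220:300],None,fx=5,fy=5,interpolation=cv2.INTER_CUBIC)
c=cv2.resize(g[150:300,160:360],None,fx=2,fy=2)
cv2.imwrite("pics/m3.png",cv2.hconcat([a,c]))
E
```

```text
[0.48347732 0.10197508 0.02156123] [ 0.80463357 -0.2421912   0.19866462] [-0.214  0.589 -0.151  2.061  0.174  0.504 -2.177]
```

View pics/m3.png

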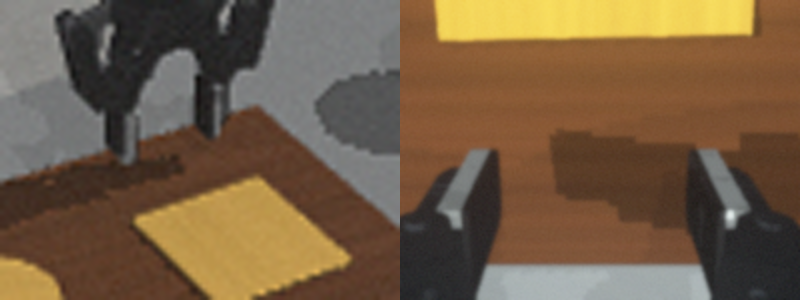

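The tips are at (125,165) in the left crop, still roughly 15–20 mm above the top by projection. I'll continue down.

Emit:
{"method": "play_rows", "body": {"deltas": [[0,0,0.004,0,0,0,0.4],[0,0,0.01,0,0,0,0.4],[0,0,0.014,0,0,0,0.4],[0,0,0.016,0,0,0,0.4]]}}

```text
clock: 7.45
position: [0.4835, 0.102, 0.0136]
tool_rot: [3.142, 0.0, -0.114]
force: [-0.3, -0.5, -0.1]
grip_width: 0.0515
finger_force: 0.0
```

Emit:
{"method": "play_rows", "body": {"deltas": [[0,0,0.002,0,0,0,0.4],[0,0,0.004,0,0,0,0.4]]}}

```text
clock: 7.65
position: [0.4837, 0.102, 0.0118]
tool_rot: [-3.142, 0.0, -0.114]
force: [0.1, -0.3, -0.3]
grip_width: 0.0514
finger_force: 0.0
```

Emit:
{"method": "play_rows", "body": {"deltas": [[0,0,0.002,0,0,0,0.4],[0,0,0.004,0,0,0,0.4]]}}

```text
clock: 7.85
position: [0.4837, 0.102, 0.0099]
tool_rot: [-3.142, -0.0, -0.114]
force: [-0.2, 0.6, -0.0]
grip_width: 0.0513
finger_force: 0.0
```

Emit:
{"method": "play_rows", "body": {"deltas": [[0,0,0.002,0,0,0,0.4],[0,0,0.004,0,0,0,0.4]]}}

```text
clock: 8.05
position: [0.4837, 0.102, 0.0078]
tool_rot: [-3.142, -0.0, -0.114]
force: [0.1, 0.6, -0.6]
grip_width: 0.0509
finger_force: 0.0
```

Emit:
{"method": "play_rows", "body": {"deltas": [[0,0,0.002,0,0,0,0.4],[0,0,0.002,0,0,0,0.4]]}}

```text
clock: 8.25
position: [0.4836, 0.102, 0.0068]
tool_rot: [3.142, 0.0, -0.114]
force: [0.4, 0.5, -0.3]
grip_width: 0.0513
finger_force: 0.0
```

Emit:
{"method": "play_rows", "body": {"deltas": [[0,0,0.002,0,0,0,0.4],[0,0,0.002,0,0,0,0.4]]}}

```text
clock: 8.45
position: [0.4836, 0.102, 0.0058]
tool_rot: [3.142, 0.0, -0.114]
force: [1.4, 0.2, 0.3]
grip_width: 0.0511
finger_force: 0.0
```

```bash
python3 - <<'E'
from workcell import *
import cv2
s=observe();print(s["position"],s["force"])
f=grab_frame("scene")[:,:,::-1]; g=grab_frame("wrist")[:,:,::-1]
a=cv2.resize(f[140:200,220:300],None,fx=5,fy=5,interpolation=cv2.INTER_CUBIC)
c=cv2.resize(g[150:300,160:360],None,fx=2,fy=2)
cv2.imwrite("pics/m4.png",cv2.hconcat([a,c]))
E
```

```text
[0.48361788 0.10198969 0.00582304] [1.3766703  0.15151774 0.26294525]
```

View pics/m4.png

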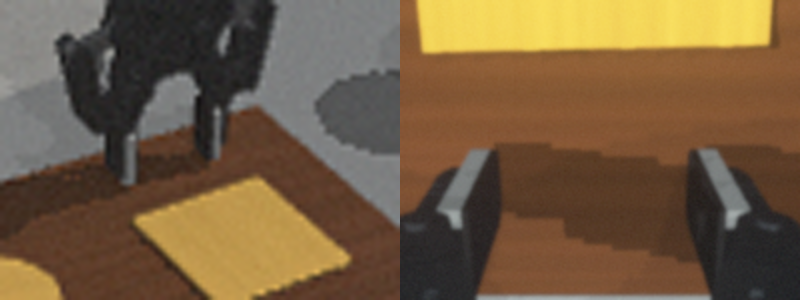

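The tips in the left crop, (128,185) and (213,158), are now close to their shadows, about 5 mm above the board. From here I go in fine steps.

Emit:
{"method": "play_rows", "body": {"deltas": [[0,0,0.002,0,0,0,0.4],[0,0,0.004,0,0,0,0.4]]}}

```text
clock: 8.75
position: [0.4837, 0.102, 0.0039]
tool_rot: [-3.142, -0.0, -0.114]
force: [0.7, 0.1, -0.9]
grip_width: 0.0515
finger_force: 0.0
```

Emit:
{"method": "play_rows", "body": {"deltas": [[0,0,0.002,0,0,0,0.4],[0,0,0.002,0,0,0,0.4]]}}

```text
clock: 8.95
position: [0.4836, 0.102, 0.0028]
tool_rot: [3.142, 0.0, -0.114]
force: [1.1, 0.7, 0.4]
grip_width: 0.0514
finger_force: 0.0
```

Emit:
{"method": "play_rows", "body": {"deltas": [[0,0,0.002,0,0,0,0.4],[0,0,0.002,0,0,0,0.4]]}}

```text
clock: 9.15
position: [0.4837, 0.102, 0.0019]
tool_rot: [-3.142, -0.0, -0.114]
force: [0.3, -0.3, 1.3]
grip_width: 0.0512
finger_force: 0.4
```

Emit:
{"method": "play_rows", "body": {"deltas": [[0,0,0.001,0,0,0,0.4],[0,0,0.002,0,0,0,0.4]]}}

```text
clock: 9.35
position: [0.4838, 0.102, 0.0017]
tool_rot: [3.142, -0.0, -0.114]
force: [-9.6, -1.8, 38.7]
grip_width: 0.0514
finger_force: 19.4
```

Contact with the board is confirmed. I'll back off about 1 mm and start the push.

Emit:
{"method": "play_rows", "body": {"deltas": [[0,0,-0.0045,0,0,0,0.4],[0,0,-0.0045,0,0,0,0.4],[0.012,0,-0.0045,0,0,0,0.4],[0.028,0,-0.0045,0,0,0,0.4],[0.04,0,-0.0045,0,0,0,0.4],[0.05,0,-0.0045,0,0,0,0.4],[0.06,0,-0.0045,0,0,0,0.4],[0.07,0,-0.0045,0,0,0,0.4],[0.08,0,-0.0045,0,0,0,0.4],[0.08,0,-0.0045,0,0,0,0.4]]}}

```text
clock: 10.35
position: [0.5241, 0.0973, 0.0031]
tool_rot: [-3.141, -0.001, -0.115]
force: [-0.2, 1.1, -1.4]
grip_width: 0.0512
finger_force: 0.0
```

```bash
python3 - <<'E'
from workcell import *
from h import *
import cv2
s=observe();print(s["position"],s["force"],b(s["position"]))
g=grab_frame("top")[:,:,::-1]; cv2.imwrite("pics/t5.png",g)
f=grab_frame("wrist")[:,:,::-1]; cv2.imwrite("pics/w5raw.png",f)
for im,z,n in((g,.049,"top"),(f,.049,"wrist")):
    h=cv2.cvtColor(im,cv2.COLOR_BGR2HSV); m=cv2.inRange(h,(15,120,90),(32,255,255))
    for c in cv2.findContours(m,0,2)[0]:
        if cv2.contourArea(c)>400:
            r=cv2.minAreaRect(c); a=cv2.approxPolyDP(c,4,True)[:,0]; print(n,cv2.contourArea(c),len(a),a.tolist() if len(a)<8 else r)
            if len(a)<8: print([b(p).round(4).tolist() for p in ray(get_calibration(n),a,z)])
E
```

```text
[0.52412389 0.09732116 0.00314285] [-0.21490169  1.07559984 -1.41086551] [-0.0404054   0.07835079]
top 714.0 7 [[278, 208], [269, 224], [275, 234], [288, 237], [297, 231], [299, 217], [290, 208]]
[[0.0264, -0.0553], [-0.0198, -0.0348], [-0.0454, -0.0538], [-0.05, -0.09], [-0.0313, -0.113], [0.0074, -0.1149], [0.0296, -0.0881]]
top 407.0 5 [[215, 187], [214, 200], [227, 192], [245, 214], [247, 188]]
[[0.0671, 0.1237], [0.031, 0.1227], [0.0566, 0.0891], [0.001, 0.0335], [0.073, 0.0352]]
wrist 3748.0 5 [[511, 131], [481, 162], [469, 204], [479, 236], [509, 260]]
[[0.0175, -0.0449], [0.0024, -0.0335], [-0.0195, -0.0319], [-0.0375, -0.0408], [-0.0518, -0.0603]]
wrist 43164.5 86 ((258.0355224609375, 122.26246643066406), (212.78273010253906, 245.92140197753906), 0.9093804955482483)
```

The plate is moving: its far edge is now at board x ≈ 0.071, consistent with fingertip contact. I'll continue, stopping short of the goal to check.

Emit:
{"method": "play_rows", "body": {"deltas": [[0.012,0,0,0,0,0,0.4],[0.026,0,0,0,0,0,0.4],[0.04,0,0,0,0,0,0.4],[0.056,0,0,0,0,0,0.4],[0.072,0,0,0,0,0,0.4],[0.088,0,0,0,0,0,0.4],[0.104,0,0,0,0,0,0.4],[0.114,0,0,0,0,0,0.4],[0.12,0,0,0,0,0,0.4],[0.122,0,0,0,0,0,0.4]]}}

```text
clock: 11.45
position: [0.5841, 0.0904, 0.0031]
tool_rot: [-3.142, 0.0, -0.114]
force: [-2.7, 0.1, 1.5]
grip_width: 0.0516
finger_force: 1.6
```

```bash
python3 - <<'E'
from workcell import *
from h import *
import cv2
s=observe();print(s["position"],s["force"],b(s["position"]))
g=grab_frame("top")[:,:,::-1]; f=grab_frame("scene")[:,:,::-1]
a=cv2.resize(g[145:225,185:265],None,fx=5,fy=5,interpolation=cv2.INTER_CUBIC)
c=cv2.resize(f[155:255,225:325],None,fx=4,fy=4,interpolation=cv2.INTER_CUBIC)
cv2.imwrite("pics/m6.png",cv2.hconcat([a,c]))
E
```

```text
[0.58413449 0.09044509 0.00308583] [-2.66085516  0.1321806   1.46848474] [0.01999783 0.07831231]
```

View pics/m6.png

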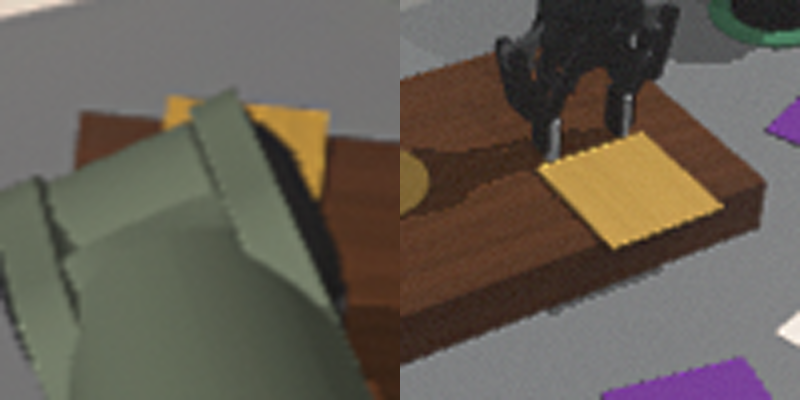

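The plate now overhangs slightly: in the top crop its far corners are (169,96) and (329,112) and the board edge runs from (80,111) to (398,142). Next I compute the overhang.

```bash
python3 - <<'E'
from workcell import *
from h import *
c=get_calibration("top")
P=ray(c,crop([(169,96),(329,112)],185,145,5),.049); print([b(p).round(4).tolist() for p in P])
P=ray(c,crop([(80,111),(398,142)],185,145,5),.045); print([b(p).round(4).tolist() for p in P])
E
```

```text
[[0.1324, 0.121], [0.1321, 0.0316]]
[[0.1198, 0.1701], [0.1196, -0.0081]]
```

The overhang is 12.5 mm and square, so 12.5 mm more. Then I back off and retreat.

Emit:
{"method": "play_rows", "body": {"deltas": [[0.005,0,0,0,0,0,0.4],[0.012,0,0,0,0,0,0.4],[0.018,0,0,0,0,0,0.4],[0.022,0,0,0,0,0,0.4],[0.024,0,0,0,0,0,0.4],[0.025,0,0,0,0,0,0.4],[0.025,0,0,0,0,0,0.4],[0.025,0,0,0,0,0,0.4]]}}

```text
clock: 12.35
position: [0.5964, 0.089, 0.0032]
tool_rot: [-3.142, -0.0, -0.114]
force: [-0.5, 0.4, 0.9]
grip_width: 0.0509
finger_force: 0.9
```

Emit:
{"method": "play_rows", "body": {"deltas": [[-0.01,0,0,0,0,0,0.4],[-0.04,0,0,0,0,0,0.4],[-0.07,0,-0.03,0,0,0,0.4],[-0.1,0,-0.1,0,0,0,0.4],[-0.12,0,-0.18,0,0,0,0.4],[-0.12,0.06,-0.26,0,0,0,0.4],[-0.12,0.14,-0.3,0,0,0,0.4],[-0.12,0.22,-0.32,0,0,0,0.4],[-0.12,0.3,-0.32,0,0,0,0.4],[-0.12,0.38,-0.32,0,0,0,0.4]]}}

```text
clock: 13.35
position: [0.5148, -0.0944, 0.1638]
tool_rot: [3.141, -0.002, -0.114]
force: [0.8, 0.2, -0.4]
grip_width: 0.0514
finger_force: 0.0
```

Emit:
{"method": "play_rows", "body": {"deltas": [[0,0.08,0,0,0,0,0.4],[0,0.16,0,0,0,0,0.4],[0,0.24,0,0,0,0,0.4],[0,0.24,0,0,0,0,0.4],[0,0.24,0,0,0,0,0.4]]}}

```text
clock: 13.85
position: [0.5011, -0.2126, 0.1631]
tool_rot: [-3.142, -0.0, -0.116]
force: [-0.2, 0.2, 0.4]
grip_width: 0.0512
finger_force: 0.0
```

```bash
python3 - <<'E'
from workcell import *
from h import *
import cv2
s=observe();print(s["clock"],s["position"],s["force"])
g=grab_frame("top")[:,:,::-1]
cv2.imwrite("pics/f7.png",cv2.resize(g[155:275,180:340],None,fx=5,fy=5,interpolation=cv2.INTER_CUBIC) if 0 else cv2.resize(g[150:270,180:340],None,fx=5,fy=5,interpolation=cv2.INTER_CUBIC))
E
```

```text
13.85 [ 0.5010823  -0.21256553  0.16306278] [-0.18255959  0.19624577  0.41994295]
```

View pics/f7.png

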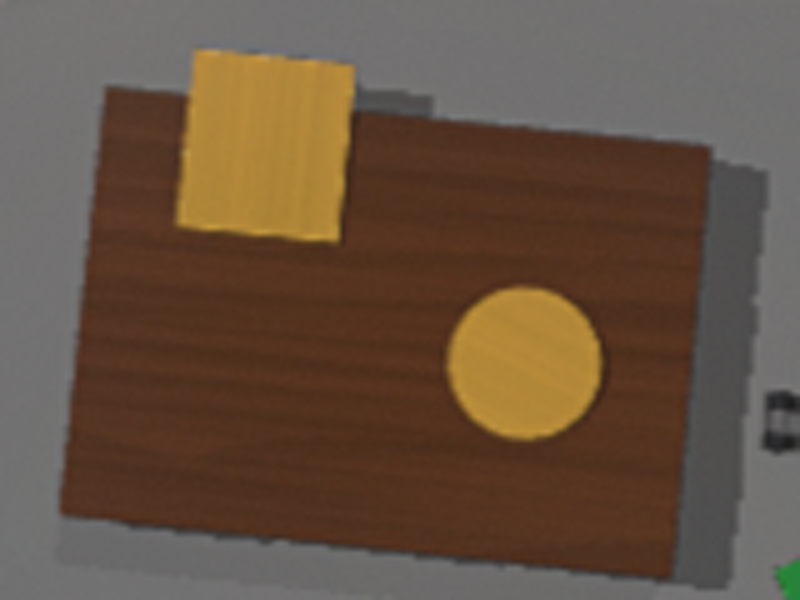

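The picture shows the plate over the far edge with corners (195,50), (355,65), (340,243) and (177,227). The disc is unmoved at (525,363).

```bash
python3 - <<'E'
from workcell import *
from h import *
c=get_calibration("top")
P=ray(c,crop([(195,50),(355,65),(340,243),(177,227)],180,150,5),.049); print([b(p).round(4).tolist() for p in P]); rect(P,"plate")
P=ray(c,crop([(107,87),(711,147)],180,150,5),.045); print([b(p).round(4).tolist() for p in P])
P=ray(c,crop([(525,363)],180,150,5),.049); print(P)
E
```

```text
[[0.1442, 0.1217], [0.1444, 0.0323], [0.0451, 0.0307], [0.0451, 0.1214]]
plate c [0.6581 0.0802] sides [0.0894 0.0993 0.0906 0.0991] ang [-96.4 174.4  83.5  -6.3]
[[0.7124, 0.1195], [0.7025, 0.0306], [0.6037, 0.0403], [0.6139, 0.1304]]
[[0.1193, 0.1689], [0.1184, -0.1684]]
[[ 0.53609366 -0.06035133  0.049     ]]
```

The overhang is about 25 mm (0.1443 against the edge at 0.119), the plate is square to the edge, and the disc has not moved.

```bash
python3 -c "
from workcell import *
print(job_done())"
```

```text
the job is handed in; nothing more can be done
None
```

The plate lies flat, about 25 mm over the far edge and square to it, the disc is where it was, and the job was handed in at about 14 s of the 32 s allowed.

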